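# Find the rocking corner of a mounting plate and shim it

## Task

The metal mounting plate on the table rocks on one of its corners. Press the blue dots at its corners with the closed fingertips, one by one, until you find the corner that gives, then let go and press the orange shim button of that corner fully down so that it stays down. Leave the other three buttons up and the plate and the dish where they lie, do not lift anything or disturb the things around, and finish clear of everything.

Things in the scene. Friction and masses are not known exactly. Their poses are not given: they have to be found in the camera images.
- plate: Grey metal plate, 146 x 170 x 10 mm, 1 kg, level on 4 supports. Origin: middle of its underside, 20 mm above the table; z up, x away from robot, y left; yaw within 0.3. One corner, different each time, sinks 5 mm when its dot is pressed with 3-4 N (plate tilts 0.07), stops hard, springs back; the others give under 1 mm. Straight presses to 20 N do not tip it.
- corner_near_left (a point): Centre of the blue dot (14 mm) on the plate's top at its near left corner (seen from the robot), where to press that corner: (-60, 72, 10) mm in the plate's frame. It moves with the plate.
- corner_near_right (a point): Centre of the blue dot (14 mm) on the plate's top at its near right corner (seen from the robot), where to press that corner: (-60, -72, 10) mm in the plate's frame. It moves with the plate.
- corner_far_left (a point): Centre of the blue dot (14 mm) on the plate's top at its far left corner (seen from the robot), where to press that corner: (60, 72, 10) mm in the plate's frame. It moves with the plate.
- corner_far_right (a point): Centre of the blue dot (14 mm) on the plate's top at its far right corner (seen from the robot), where to press that corner: (60, -72, 10) mm in the plate's frame. It moves with the plate.
- button_near_left (a point): Top centre, while up, of the near left corner's orange shim button: (-38, 45, 18) mm in the plate's frame (a point of the plate, not of the button). 18 mm across, 8 mm proud of the plate through a 23 mm hole, 35 mm inward of the blue dot. Slides 6 mm straight down at about 9 N, stays where left; fully down it stands 2 mm proud and packs its corner firm.
- button_near_right (a point): Top centre, while up, of the near right corner's orange shim button: (-38, -45, 18) mm in the plate's frame (a point of the plate, not of the button). 18 mm across, 8 mm proud of the plate through a 23 mm hole, 35 mm inward of the blue dot. Slides 6 mm straight down at about 9 N, stays where left; fully down it stands 2 mm proud and packs its corner firm.
- button_far_left (a point): Top centre, while up, of the far left corner's orange shim button: (38, 45, 18) mm in the plate's frame (a point of the plate, not of the button). 18 mm across, 8 mm proud of the plate through a 23 mm hole, 35 mm inward of the blue dot. Slides 6 mm straight down at about 9 N, stays where left; fully down it stands 2 mm proud and packs its corner firm.
- button_far_right (a point): Top centre, while up, of the far right corner's orange shim button: (38, -45, 18) mm in the plate's frame (a point of the plate, not of the button). 18 mm across, 8 mm proud of the plate through a 23 mm hole, 35 mm inward of the blue dot. Slides 6 mm straight down at about 9 N, stays where left; fully down it stands 2 mm proud and packs its corner firm.
- shim_a (a joint): How far one of the four orange shim buttons is pressed down, m: 0 up, 0.006 fully down. Which of the four corners button a stands at is not told and differs each time.
- shim_b (a joint): How far one of the four orange shim buttons is pressed down, m: 0 up, 0.006 fully down. Which of the four corners button b stands at is not told and differs each time.
- shim_c (a joint): How far one of the four orange shim buttons is pressed down, m: 0 up, 0.006 fully down. Which of the four corners button c stands at is not told and differs each time.
- shim_d (a joint): How far one of the four orange shim buttons is pressed down, m: 0 up, 0.006 fully down. Which of the four corners button d stands at is not told and differs each time.
- dish: covered pink culture dish, 60 mm wide, 14 mm tall, standing loose on the middle of the plate; origin at its underside
- objective: white spare objective, 32 mm wide, 53 mm tall; bystander standing loose on the table, origin at its underside
- media: pink medium bottle with blue cap, 34 mm wide, 67 mm tall; bystander standing loose on the table, origin at its underside
- timer: white bench timer, 58x62x17 mm; bystander standing loose on the table, origin at its underside
- slides: green slide box, 39x84x22 mm; bystander standing loose on the table, origin at its underside
- tin: flat white round tin, 50 mm wide, 19 mm tall; bystander standing loose on the table, origin at its underside
- beaker: empty plastic beaker, 56 mm wide, 62 mm tall; bystander standing loose on the table, origin at its underside
Mind the look-alikes: they are no part of the job. Several things have the shape of the plate; the one meant has the colours described above.

How it is judged (in metres and radians):
On the way, in this order (a step that is already met when the one before it is completed fails the run):
1. the loose corner has been pressed down until it visibly gives (its blue dot sinks by at least 2.5 mm), with all buttons still up (contact force between the fingers and plate above 1 N and height (world z) of any of corner_near_left, corner_near_right, corner_far_left, corner_far_right below 0.0275 m and value of joint each of shim_d, shim_a, shim_b, shim_c below 0.002 m), for 0.1 s.
2. the shim button of the loose corner is fully down, the others up (value of joint shim_d above 0.005 m and value of joint each of shim_a, shim_b, shim_c below 0.002 m), for 0.2 s.
At the end, for the whole second after the job is handed in: The shim button of the corner that rocked is down by at least 5 of its 6 mm, the other three are down by less than 2 mm, the plate lies level (0.015 rad) and at rest within 8 mm of where it was, and the dish lies flat within 20 mm of the plate's middle (all of step 2 and angle between plate's own z axis and vertical below 0.015 rad and height (world z) of plate below 0.0225 m and distance of plate from where it was at the start of the episode below 0.008 m and linear speed of plate below 0.01 m/s and horizontal distance between dish and plate below 0.02 m and angle between dish's own z axis and vertical below 0.05 rad); the robot touches nothing.
It fails at once if a button of a firm corner is pressed down (more than 3 mm) (value of joint any of shim_a, shim_b, shim_c above 0.003 m).
It fails at once if the plate is lifted off its supports (6 mm) or shoved 15 mm (height (world z) of plate above 0.026 m or distance of plate from where it was at the start of the episode above 0.015 m).
It fails at once if the dish is lifted (15 mm) or shoved 20 mm from the plate's middle (height (world z) of dish above 0.045 m or horizontal distance between dish and plate above 0.02 m).
It fails at once if a bystander on the table is moved by more than 20 mm (distance of any of objective, media, timer, slides, tin, beaker from where it was at the start of the episode above 0.02 m).
It also fails if it takes over 45 s, if anything falls off the work surface, if the arm or the gripper's body presses on something with over 40 N, if the wrist force passes 120 N, or if a joint passes its speed limit or range.

## Robot

A 6-joint arm with a two-finger parallel gripper is mounted at the origin on a cart in front of the work surface, level with it; the furniture and walls round the work are solid. World frame = base frame: x ahead of the robot, y to its left, z up, the work surface at z = 0. Lengths are in m, angles in degrees, forces in N, time in s.
With the tool pointing down it reaches from about 0.275 to 0.725 m from the base axis. Payload 5.6 kg.
Tool frame: the origin (TCP) lies midway between the tips of the shut fingers; the grasp point (between the pads) lies bot.hold_point_z behind it (bot.hold_point_z is the distance from the TCP to the grasp point, in m); z points along the fingers, y is the line along which they close (so a half turn about z gives the same grasp; the last joint's range is limited). The gripper opens to 85 mm and grips with 20 to 120 N. Pads are 22 mm wide; open, the fingers measure 114 mm over their backs; the gripper's body (76 mm by 85 mm) begins 54 mm behind the grasp point. The pads swing forward as they close: fully open they stand 13 mm farther back than shut.
Start: joints at [93.14, 14.616, 6.199, 0, -81.583, -16.306], TCP at [0.125, 0.536, 0.231] pointing down, gripper open.
Joint ranges: [-168.99, 168.99], [-69.2, 112.95], [-62.41, 85.93], [-164.36, 98.24], [-168.68, -3.75], [-174.98, 174.98]. Speed limits (degrees/s): [147.25, 147.25, 180, 180, 180, 180].

## Interface

Orientations are given as [roll, pitch, yaw] about the fixed x, y, z axes, in that order (R = Rz(yaw) Ry(pitch) Rx(roll)).
In Python, from plant import sensors, viewer, job, bot gives the robot as it stands. The module is installed in compiled form; this text tells all that it offers.
- The arm moves only by the tool pendant, called after "Call:" as name(argument=value, ...), one argument or row to a line, values as JSON. Schema: {"type":"object","properties":{"plan":{"type":"array","items":{"type":"object","properties":{"d":{"type":"array","items":{"type":"number"},"minItems":3,"maxItems":3},"rotvec":{"type":"array","items":{"type":"number"},"minItems":3,"maxItems":3},"aperture":{"type":"number"}},"additionalProperties":false,"required":["aperture"]},"minItems":1,"maxItems":5},"grip_force":{"type":"number"},"only":{"type":"string"},"quiet":{"type":"boolean"},"lines":{"type":"string"}},"required":["plan"],"additionalProperties":false}. plan is a list of rows, 1 to 5 of them, each an object with the fields d (a list: dx, dy, dz in m), rotvec (a list: a rotation vector rx, ry, rz in degrees), aperture (the finger opening in m); a field left out counts as zero (the opening has to be given); each row is the pose to reach, as a shift and turn from the pose commanded when the call began, along the tool's axes at that moment; what a row does not reach only later rows make up. A row lasts 1/12 s, in which the tool goes at most 0.0417 m and 7.16 degrees, less where a joint would pass 70% of its speed; a pose out of reach is approached as far as the arm can. The fingers move at their own pace and stop on an object; grip_force is the grip in N (left out, the last holds). Time passes only in rows, so rows that do not move let the fingers close. The tool returns the time, the measured TCP pose, the force, the opening and the grip force at its end. only (a regular expression) keeps the lines of the reply that match it, lines (a string "A,B") keeps lines A to B, and quiet returns only ok. Input that does not fit is refused with a message, and nothing moves.
- sensors.observe(): the state, without advancing time (a new reading comes with each control period).
- viewer.grab_frame(name): name is "scene" or "top" or "wrist"; returns a dict with "pixels" (480x640x3 uint8, red, green, blue), "depth" (480x640 float32, m along the optical axis (not along the pixel's ray), 0 where there is no reading), "K" (3x3 intrinsics, pixels), "R" (3x3) and "t" (3): a world point X has camera coordinates R X + t. Camera axes: x right, y down, z forward; pixel columns grow to the right and rows downward; lengths in m; the calibration is good to about 2 mm. The wrist camera is an equidistant fisheye: a pixel r from the principal point sees the ray r / f radians off the axis. A picture is of the moment at which its call begins.
- job.finish_job(): hands the job in; it is judged then, once.
The state is a dict: "clock": time; "joints": joint angles; "joint_vel": joint speeds; "joint_torque": joint torques, N m; "tcp_pos": TCP position; "tool_rot": TCP orientation; "contact_force": force on the tool from outside, world axes, zero at the start; "torque": the same for the moment, N m; "width": finger opening in m; "gripper_force": force on a finger pad.
Only numpy, scipy, OpenCV 4.12 (cv2) and the standard library are available. Lean on these libraries where they do the work, as an engineer would, in place of code of your own. Each camera call takes 0.05 s, during which the arm holds its last target. There are 200 camera calls.

## Working session

There is one attempt and no reset: what is moved stays moved. The work goes in short steps, Python scripts to look and compute and a tool call to move; the robot and the scene stay as the last step left them, time stands still between calls to the robot, and variables do not carry over. Pictures are saved under pics/ and viewed, at most 10 in all, crops included, and the job is handed in when it is done.

```bash
mkdir -p pics
```

Run:
```python
from plant import sensors, viewer, job, bot
import cv2,numpy as np
print(sensors.observe(), bot.hold_point_z)
for n in("scene","top"):
    f=viewer.grab_frame(n); np.savez(f"{n}.npz",**{k:f[k] for k in("pixels","depth","K","R","t")})
    cv2.imwrite(f"pics/{n}0.png",f["pixels"][...,::-1]); print(n,f["K"],f["R"],f["t"])
```

```text
{'clock': 0.0, 'joints': array([ 9.31416033e+01,  1.46533083e+01,  6.12979766e+00, -2.74760854e-02,
       -8.15826200e+01, -1.63065711e+01]), 'joint_vel': array([ 0.08445864, -0.03650024, -0.03512527, -0.04996274, -0.01637431,
       -0.0490734 ]), 'joint_torque': array([ 1.86344158e-03, -3.86634922e+01,  2.37943536e+01,  5.36522761e+00,
       -6.12597854e-03,  1.43330361e-06]), 'tcp_pos': array([0.12509217, 0.53507247, 0.2303866 ]), 'tool_rot': array([ 1.79890508e+02, -3.71972236e-03, -1.31690114e+01]), 'contact_force': array([ 0.1804857 ,  0.372738  , -0.24186388]), 'torque': array([-0.08132858, -0.0010205 , -0.00944495]), 'gripper_force': 0.0, 'width': 0.08544812514763851} 0.0187
scene [[506.79473593   0.         318.49892   ]
 [  0.         506.79473593 251.61900815]
 [  0.           0.           1.        ]] [[ 8.62314378e-01  5.06373224e-01  2.68750902e-04]
 [ 4.34460302e-01 -7.39579407e-01 -5.14068621e-01]
 [-2.60111822e-01  4.43405524e-01 -8.57749020e-01]] [-0.46426182 -0.13793255  1.1192973 ]
top [[472.2077322    0.         320.50226929]
 [  0.         472.2077322  242.01532169]
 [  0.           0.           1.        ]] [[-0.02264358 -0.99963493 -0.01474057]
 [-0.98387148  0.02489854 -0.17713549]
 [ 0.17743784  0.01049185 -0.98407608]] [0.09958301 0.48408672 0.93104342]
```

View pics/top0.png

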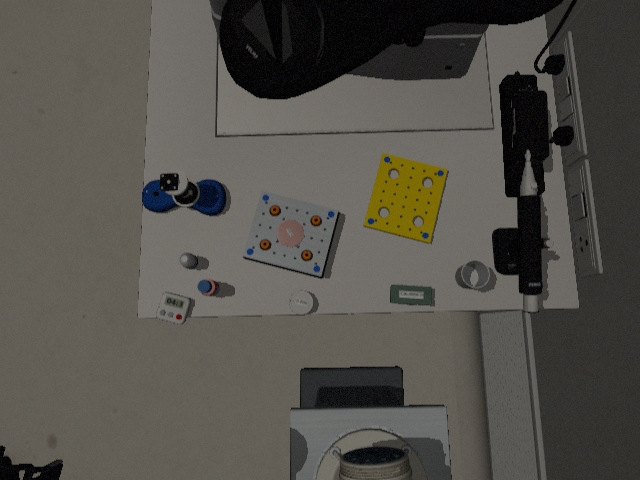

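View pics/scene0.png

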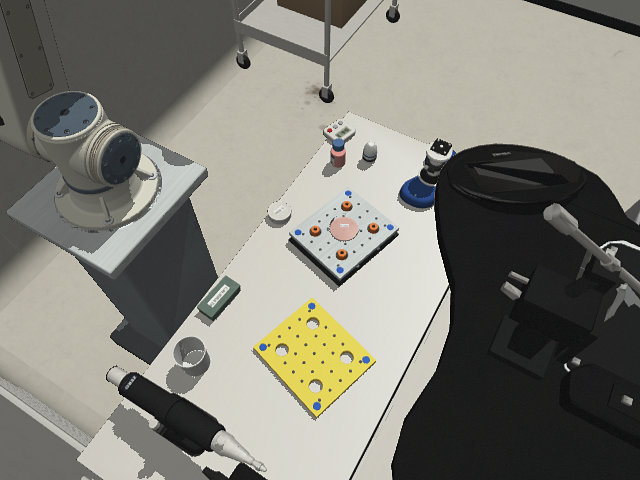

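The top view shows the grey plate at about (292,233), with four blue dots at (275,197), (335,213), (250,257) and (317,268). Its orange buttons are at (274,210), (316,220), (265,244) and (306,255), and the pink dish is at (291,233). The look-alike is the yellow plate at (406,198), which has holes but no buttons. The grey plate fits the description. I'll measure it and confirm with a crop.

Create h.py:
```python
import numpy as np,cv2
def cents(px,box,kind):
    hsv=cv2.cvtColor(np.ascontiguousarray(px),cv2.COLOR_RGB2HSV)
    lo,hi={'b':((100,120,60),(125,255,255)),'o':((5,140,90),(18,255,255))}[kind]
    m=cv2.inRange(hsv,lo,hi); k=np.zeros_like(m); x0,y0,x1,y1=box; k[y0:y1,x0:x1]=m[y0:y1,x0:x1]
    n,_,s,c=cv2.connectedComponentsWithStats(k)
    return [(c[i],s[i,4]) for i in range(1,n) if s[i,4]>=8]
def ray(f,p):
    d=np.linalg.inv(f['K'])@[p[0],p[1],1]; return -f['R'].T@f['t'], f['R'].T@d
def onz(f,p,z):
    c,d=ray(f,p); return c+d*(z-c[2])/d[2]
```

Run:
```python
from h import *
T=np.load('top.npz');S=np.load('scene.npz')
P={}
for k,z in(('b',.03),('o',.038)):
    A=[(onz(T,p,z),p,a) for p,a in cents(T['pixels'],(240,185,345,280),k)]
    B=[(onz(S,p,z),p,a) for p,a in cents(S['pixels'],(285,185,402,285),k)]
    for X,p,a in A:
        Y,q,b=min(B,key=lambda t:np.linalg.norm(t[0]-X))
        c1,d1=ray(T,p);c2,d2=ray(S,q)
        s=np.linalg.lstsq(np.c_[d1,-d2],c2-c1,rcond=None)[0]
        m=(c1+d1*s[0]+c2+d2*s[1])/2
        print(k,p.round(1),a,q.round(1),b,'top',X.round(4),'scene',Y.round(4),'tri',m.round(4))
# all-plane heights of bystanders
im=T['pixels'][180:290,140:460,::-1]; cv2.imwrite('pics/crop.png',cv2.resize(im,None,fx=2.5,fy=2.5,interpolation=3))
```

```text
b [265.4 197.4] 28 [389.8 226.9] 25 top [0.5887 0.2036 0.03  ] scene [0.5863 0.2052 0.03  ] tri [0.5873 0.2029 0.0339]
b [330.6 213.7] 29 [339.6 269.6] 32 top [0.5491 0.0654 0.03  ] scene [0.5465 0.0667 0.03  ] tri [0.5478 0.0651 0.0339]
b [249.6 251.3] 31 [347.6 192.8] 23 top [0.473  0.2369 0.03  ] scene [0.4704 0.238  0.03  ] tri [0.4719 0.2359 0.0336]
b [316.5 268.5] 32 [297.5 232. ] 26 top [0.4333 0.0977 0.03  ] scene [0.4307 0.0994 0.03  ] tri [0.4325 0.0974 0.0342]
o [274.3 209.4] 42 [372.5 227.4] 62 top [0.5597 0.1837 0.038 ] scene [0.5584 0.1811 0.038 ] tri [0.5589 0.1829 0.0368]
o [315.5 219.6] 41 [341.1 253.9] 59 top [0.5353 0.0974 0.038 ] scene [0.534  0.0947 0.038 ] tri [0.5346 0.0965 0.0366]
o [264.4 243.8] 44 [346.1 205.1] 54 top [0.4867 0.2048 0.038 ] scene [0.4858 0.2027 0.038 ] tri [0.4861 0.2042 0.0369]
o [306.3 254.6] 45 [314.4 230.3] 60 top [0.4616 0.1181 0.038 ] scene [0.4608 0.1157 0.038 ] tri [0.461  0.1174 0.0365]
```

View pics/crop.png

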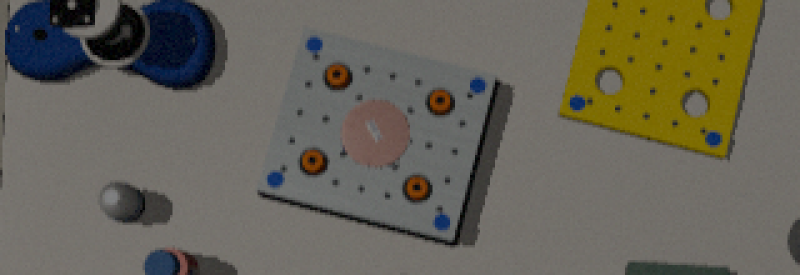

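The crop shows the grey plate with blue dots and orange buttons, clearly apart from the yellow one. The triangulated heights (34 and 37 mm) fit 30 and 38 mm within calibration. The plate centre is about (0.510, 0.151) with a yaw of about -0.275. I'll start moving and check the microscope's clearance at the same time.

Run:
```python
from h import *
from scipy.spatial import cKDTree
for n in('top','scene'):
    f=np.load(n+'.npz'); v,u=np.mgrid[0:480,0:640]; z=f['depth']; 
    pc=np.c_[u.ravel(),v.ravel(),np.ones(u.size)]@np.linalg.inv(f['K']).T*z.reshape(-1,1)
    w=(pc-f['t'])@f['R']; w=w[z.ravel()>0]
    for nm,c in dict(NL=(.4718,.2366),FL=(.5872,.204),FR=(.5482,.0654),NR=(.4327,.098)).items():
        d=np.linalg.norm(w[:,:2]-c,axis=1); 
        for lo in(.045,.1,.2):
            q=w[(d<.2)&(w[:,2]>lo)]; dq=d[(d<.2)&(w[:,2]>lo)]
            if len(q): i=dq.argmin(); print(n,nm,lo,len(q),'near',dq[i].round(3),q[i].round(3),'max z',q[:,2].max().round(3))
```

```text
top NL 0.045 779 near 0.089 [0.511 0.157 0.045] max z 0.11
top NL 0.1 357 near 0.166 [0.588 0.355 0.107] max z 0.11
top FL 0.045 9163 near 0.088 [0.513 0.157 0.045] max z 0.383
top FL 0.1 8986 near 0.088 [0.67  0.173 0.314] max z 0.383
top FL 0.2 8438 near 0.088 [0.67  0.173 0.314] max z 0.383
top FR 0.045 6371 near 0.092 [0.504 0.147 0.046] max z 0.385
top FR 0.1 6358 near 0.125 [0.669 0.094 0.339] max z 0.385
top FR 0.2 6358 near 0.125 [0.669 0.094 0.339] max z 0.385
top NR 0.045 13 near 0.085 [0.5   0.151 0.047] max z 0.048
scene NL 0.045 747 near 0.075 [0.482 0.162 0.045] max z 0.112
scene NL 0.1 278 near 0.166 [0.581 0.361 0.107] max z 0.112
scene FL 0.045 5941 near 0.086 [0.515 0.157 0.045] max z 0.382
scene FL 0.1 5648 near 0.09 [0.675 0.183 0.328] max z 0.382
scene FL 0.2 5231 near 0.09 [0.675 0.183 0.328] max z 0.382
scene FR 0.045 5021 near 0.092 [0.513 0.151 0.048] max z 0.384
scene FR 0.1 5007 near 0.125 [0.671 0.09  0.338] max z 0.384
scene FR 0.2 5007 near 0.125 [0.671 0.09  0.338] max z 0.384
scene NR 0.045 14 near 0.081 [0.482 0.162 0.045] max z 0.048
```

Call:
pendant(
  plan=[
    {"d":[0.16, 0.084, 0], "aperture":0},
    {"d":[0.16, 0.084, 0], "aperture":0},
    {"d":[0.16, 0.084, 0], "aperture":0},
    {"d":[0.16, 0.084, 0], "aperture":0},
    {"d":[0.16, 0.084, 0], "aperture":0},
  ],
  grip_force=20,
)

```text
clock: 0.52
tcp_pos: [0.2644, 0.414, 0.2314]
tool_rot: [179.9, -0.0, -13.3]
contact_force: [0.3, -0.3, -0.1]
width: 0.0254
gripper_force: 0.0
```

Call:
pendant(
  plan=[
    {"d":[0.16, 0.083, 0], "aperture":0},
    {"d":[0.16, 0.083, 0], "aperture":0},
    {"d":[0.16, 0.083, 0], "aperture":0},
    {"d":[0.16, 0.083, 0.02], "aperture":0},
    {"d":[0.16, 0.083, 0.04], "aperture":0},
  ],
)

```text
clock: 0.93
tcp_pos: [0.4025, 0.2983, 0.1933]
tool_rot: [-179.8, -0.2, -13.3]
contact_force: [0.8, 0.5, 0.1]
width: -0.0
gripper_force: 0.0
```

Call:
pendant(
  plan=[
    {"d":[0.086, 0.045, 0.08], "aperture":0},
    {"d":[0.086, 0.045, 0.12], "aperture":0},
    {"d":[0.086, 0.045, 0.12], "aperture":0},
    {"d":[0.086, 0.045, 0.12], "aperture":0},
    {"d":[0.086, 0.045, 0.12], "aperture":0},
  ],
)

```text
clock: 1.35
tcp_pos: [0.4704, 0.2322, 0.065]
tool_rot: [179.5, 0.4, -13.4]
contact_force: [-0.9, -0.5, -1.1]
width: -0.0002
gripper_force: 0.0
```

Call:
pendant(
  plan=[
    {"aperture":0},
    {"aperture":0},
  ],
)

```text
clock: 1.52
tcp_pos: [0.4727, 0.2371, 0.072]
tool_rot: [-180.0, -0.1, -13.2]
contact_force: [1.1, 1.2, 1.2]
width: 0.0001
gripper_force: 0.0
```

Call:
pendant(
  plan=[
    {"d":[0, 0, 0.02], "aperture":0},
    {"d":[0, 0, 0.034], "aperture":0},
    {"d":[0, 0, 0.038], "aperture":0},
    {"d":[0, 0, 0.038], "aperture":0},
    {"d":[0, 0, 0.038], "aperture":0},
  ],
)

```text
clock: 1.93
tcp_pos: [0.4728, 0.2377, 0.0348]
tool_rot: [-179.9, -0.1, -13.1]
contact_force: [0.1, 1.2, 0.3]
width: 0.0001
gripper_force: 0.0
```

Call:
pendant(
  plan=[
    {"d":[0, 0, 0.002], "aperture":0},
    {"d":[0, 0, 0.003], "aperture":0},
    {"d":[0, 0, 0.004], "aperture":0},
    {"d":[0, 0, 0.004], "aperture":0},
  ],
)

```text
clock: 2.27
tcp_pos: [0.4726, 0.237, 0.0301]
tool_rot: [-179.9, -0.0, -13.2]
contact_force: [-1.8, -0.3, 3.6]
width: -0.0003
gripper_force: 1.9
```

Call:
pendant(
  plan=[
    {"d":[0, 0, 0.001], "aperture":0},
    {"d":[0, 0, 0.002], "aperture":0},
    {"d":[0, 0, 0.002], "aperture":0},
    {"d":[0, 0, 0.002], "aperture":0},
  ],
)

```text
clock: 2.6
tcp_pos: [0.4728, 0.2371, 0.0299]
tool_rot: [-179.9, -0.1, -13.1]
contact_force: [-6.4, -1.2, 17.8]
width: 0.0
gripper_force: 9.1
```

Call:
pendant(
  plan=[
    {"d":[0, 0, -0.02], "aperture":0},
    {"d":[0, 0, -0.04], "aperture":0},
    {"d":[-0.004, 0.04, -0.04], "aperture":0},
    {"d":[-0.0073, 0.08, -0.04], "aperture":0},
    {"d":[-0.0073, 0.12, -0.04], "aperture":0},
  ],
)

```text
clock: 3.02
tcp_pos: [0.437, 0.1206, 0.0675]
tool_rot: [-180.0, -0.0, -13.1]
contact_force: [1.1, -0.8, 0.9]
width: 0.0
gripper_force: 0.0
```

Call:
pendant(
  plan=[
    {"d":[0, 0.0246, 0], "aperture":0},
    {"d":[0, 0.0246, 0.02], "aperture":0},
    {"d":[0, 0.0246, 0.034], "aperture":0},
    {"d":[0, 0.0246, 0.034], "aperture":0},
    {"d":[0, 0.0246, 0.034], "aperture":0},
  ],
)

```text
clock: 3.43
tcp_pos: [0.4321, 0.0972, 0.0332]
tool_rot: [179.9, 0.0, -13.2]
contact_force: [-0.1, -0.0, 0.1]
width: -0.0001
gripper_force: 0.0
```

Call:
pendant(
  plan=[
    {"d":[0, 0, 0.002], "aperture":0},
    {"d":[0, 0, 0.004], "aperture":0},
    {"d":[0, 0, 0.005], "aperture":0},
    {"d":[0, 0, 0.005], "aperture":0},
  ],
)

```text
clock: 3.77
tcp_pos: [0.4331, 0.0982, 0.03]
tool_rot: [-179.9, -0.1, -13.1]
contact_force: [-3.7, -0.5, 12.0]
width: -0.0002
gripper_force: 5.7
```

Both near corners are firm, so the far right is next.

Call:
pendant(
  plan=[
    {"d":[0, 0, -0.02], "aperture":0},
    {"d":[0, 0, -0.037], "aperture":0},
    {"d":[0.04, 0.002, -0.037], "aperture":0},
    {"d":[0.08, 0.004, -0.037], "aperture":0},
    {"d":[0.1196, 0.0057, -0.037], "aperture":0},
  ],
)

```text
clock: 4.18
tcp_pos: [0.5494, 0.0649, 0.0667]
tool_rot: [-179.9, -0.1, -13.1]
contact_force: [-0.2, 0.5, 0.8]
width: -0.0002
gripper_force: 0.0
```

Call:
pendant(
  plan=[
    {"aperture":0},
    {"d":[0, 0, 0.02], "aperture":0},
    {"d":[0, 0, 0.032], "aperture":0},
    {"d":[0, 0, 0.032], "aperture":0},
    {"d":[0, 0, 0.032], "aperture":0},
  ],
)

```text
clock: 4.6
tcp_pos: [0.5473, 0.0648, 0.0333]
tool_rot: [180.0, 0.0, -13.1]
contact_force: [1.0, -0.3, 0.6]
width: 0.0001
gripper_force: 0.0
```

Call:
pendant(
  plan=[
    {"d":[0, 0, 0.002], "aperture":0},
    {"d":[0, 0, 0.004], "aperture":0},
    {"d":[0, 0, 0.005], "aperture":0},
    {"d":[0, 0, 0.005], "aperture":0},
  ],
)

```text
clock: 4.93
tcp_pos: [0.548, 0.0651, 0.0301]
tool_rot: [-179.9, -0.1, -13.1]
contact_force: [-3.2, 0.9, 7.1]
width: 0.0001
gripper_force: 3.7
```

Call:
pendant(
  plan=[
    {"d":[0, 0, -0.02], "aperture":0},
    {"d":[0, 0, -0.037], "aperture":0},
    {"d":[0.003, -0.04, -0.037], "aperture":0},
    {"d":[0.0065, -0.08, -0.037], "aperture":0},
    {"d":[0.0065, -0.12, -0.037], "aperture":0},
  ],
)

```text
clock: 5.35
tcp_pos: [0.5821, 0.1813, 0.0667]
tool_rot: [-179.9, -0.1, -13.2]
contact_force: [1.2, 0.3, -0.6]
width: -0.0
gripper_force: 0.0
```

Call:
pendant(
  plan=[
    {"d":[0, -0.0242, 0], "aperture":0},
    {"d":[0, -0.0242, 0.02], "aperture":0},
    {"d":[0, -0.0242, 0.032], "aperture":0},
    {"d":[0, -0.0242, 0.032], "aperture":0},
    {"d":[0, -0.0242, 0.032], "aperture":0},
  ],
)

```text
clock: 5.77
tcp_pos: [0.5863, 0.2035, 0.0334]
tool_rot: [180.0, 0.0, -13.1]
contact_force: [-0.7, -1.0, 0.7]
width: -0.0001
gripper_force: 0.0
```

Call:
pendant(
  plan=[
    {"d":[0, 0, 0.002], "aperture":0},
    {"d":[0, 0, 0.004], "aperture":0},
    {"d":[0, 0, 0.005], "aperture":0},
    {"d":[0, 0, 0.005], "aperture":0},
  ],
)

```text
clock: 6.1
tcp_pos: [0.5873, 0.2037, 0.0293]
tool_rot: [-179.9, -0.1, -13.2]
contact_force: [-0.4, 0.5, 3.1]
width: 0.0001
gripper_force: 1.4
```

Call:
pendant(
  plan=[
    {"d":[0, 0, 0.002], "aperture":0},
    {"d":[0, 0, 0.004], "aperture":0},
    {"d":[0, 0, 0.004], "aperture":0},
    {"d":[0, 0, 0.004], "aperture":0},
  ],
)

```text
clock: 6.43
tcp_pos: [0.5876, 0.2038, 0.025]
tool_rot: [-179.9, -0.1, -13.2]
contact_force: [1.1, -0.1, 5.0]
width: -0.0002
gripper_force: 2.3
```

The far left corner gives: it is 5 mm down at 5 N. I'll hold briefly, let go and move over its button.

Call:
pendant(
  plan=[
    {"d":[0, 0, 0.0005], "aperture":0},
    {"d":[0, 0, 0.0005], "aperture":0},
  ],
)

```text
clock: 6.6
tcp_pos: [0.5876, 0.2039, 0.0248]
tool_rot: [-179.9, -0.1, -13.1]
contact_force: [1.8, -0.1, 6.8]
width: -0.0002
gripper_force: 3.4
```

Call:
pendant(
  plan=[
    {"d":[0, 0, -0.015], "aperture":0},
    {"d":[0, 0, -0.0305], "aperture":0},
    {"d":[-0.0235, 0.0259, -0.0305], "aperture":0},
    {"d":[-0.0235, 0.0259, -0.0305], "aperture":0},
    {"d":[-0.0235, 0.0259, -0.0305], "aperture":0},
  ],
)

```text
clock: 7.02
tcp_pos: [0.5553, 0.1825, 0.0533]
tool_rot: [179.9, 0.2, -13.2]
contact_force: [0.3, -0.4, -0.7]
width: 0.0002
gripper_force: 0.0
```

Call:
pendant(
  plan=[
    {"d":[0, 0, 0.008], "aperture":0},
    {"d":[0, 0, 0.012], "aperture":0},
    {"d":[0, 0, 0.012], "aperture":0},
    {"d":[0, 0, 0.012], "aperture":0},
  ],
)

```text
clock: 7.35
tcp_pos: [0.5578, 0.1838, 0.0413]
tool_rot: [179.9, 0.1, -13.2]
contact_force: [0.4, -0.2, 0.2]
width: -0.0004
gripper_force: 0.0
```

Call:
pendant(
  plan=[
    {"d":[0, 0, 0.002], "aperture":0},
    {"d":[0, 0, 0.004], "aperture":0},
    {"d":[0, 0, 0.006], "aperture":0},
    {"d":[0, 0, 0.006], "aperture":0},
    {"d":[0, 0, 0.006], "aperture":0},
  ],
)

```text
clock: 7.77
tcp_pos: [0.5582, 0.184, 0.0368]
tool_rot: [-180.0, -0.1, -13.2]
contact_force: [-0.9, 0.5, 4.6]
width: 0.0002
gripper_force: 2.0
```

Call:
pendant(
  plan=[
    {"d":[0, 0, 0.001], "aperture":0},
    {"d":[0, 0, 0.002], "aperture":0},
    {"d":[0, 0, 0.003], "aperture":0},
    {"d":[0, 0, 0.003], "aperture":0},
    {"d":[0, 0, 0.003], "aperture":0},
  ],
)

```text
clock: 8.18
tcp_pos: [0.5582, 0.184, 0.0344]
tool_rot: [-180.0, -0.1, -13.1]
contact_force: [-2.0, -0.4, 6.4]
width: -0.0002
gripper_force: 3.7
```

Call:
pendant(
  plan=[
    {"d":[0, 0, 0.001], "aperture":0},
    {"d":[0, 0, 0.002], "aperture":0},
    {"d":[0, 0, 0.003], "aperture":0},
    {"d":[0, 0, 0.003], "aperture":0},
    {"d":[0, 0, 0.003], "aperture":0},
  ],
)

```text
clock: 8.6
tcp_pos: [0.5583, 0.184, 0.0321]
tool_rot: [-179.9, -0.1, -13.1]
contact_force: [-5.2, -1.0, 12.4]
width: 0.0003
gripper_force: 5.8
```

Call:
pendant(
  plan=[
    {"d":[0, 0, 0.001], "aperture":0},
    {"d":[0, 0, 0.002], "aperture":0},
    {"d":[0, 0, 0.002], "aperture":0},
    {"d":[0, 0, 0.002], "aperture":0},
  ],
)

```text
clock: 8.93
tcp_pos: [0.5585, 0.1841, 0.0319]
tool_rot: [-179.9, -0.2, -13.1]
contact_force: [-9.2, 0.3, 23.9]
width: -0.0003
gripper_force: 11.5
```

Call:
pendant(
  plan=[
    {"d":[0, 0, 0.001], "aperture":0},
    {"d":[0, 0, 0.001], "aperture":0},
    {"d":[0, 0, 0.001], "aperture":0},
    {"d":[0, 0, 0.001], "aperture":0},
  ],
)

```text
clock: 9.27
tcp_pos: [0.5586, 0.1841, 0.0319]
tool_rot: [-179.9, -0.2, -13.1]
contact_force: [-11.4, -0.9, 29.5]
width: -0.0001
gripper_force: 14.3
```

Call:
pendant(
  plan=[
    {"d":[0, 0, -0.01], "aperture":0},
    {"d":[0, 0, -0.04], "aperture":0},
    {"d":[-0.02, 0, -0.08], "aperture":0},
    {"d":[-0.05, 0.02, -0.11], "aperture":0},
    {"d":[-0.08, 0.04, -0.13], "aperture":0},
  ],
)

```text
clock: 9.68
tcp_pos: [0.4773, 0.1658, 0.1554]
tool_rot: [-179.9, -0.1, -13.2]
contact_force: [0.7, 0.9, 1.7]
width: 0.0002
gripper_force: 0.0
```

Call:
pendant(
  plan=[
    {"d":[-0.03, 0.04, 0], "aperture":0},
    {"d":[-0.06, 0.08, 0], "aperture":0},
    {"d":[-0.06, 0.12, 0], "aperture":0},
    {"d":[-0.06, 0.16, 0], "aperture":0},
    {"d":[-0.06, 0.16, 0], "aperture":0},
  ],
)

```text
clock: 10.1
tcp_pos: [0.3791, 0.0199, 0.1536]
tool_rot: [180.0, 0.0, -13.2]
contact_force: [0.4, -0.1, -0.5]
width: 0.0001
gripper_force: 0.0
```

Run:
```python
from plant import sensors, viewer
from h import *
f=viewer.grab_frame('scene'); cv2.imwrite('pics/s1.png',cv2.resize(f['pixels'][170:300,270:430,::-1],None,fx=4.5,fy=4.5,interpolation=2))
old=np.load('scene.npz')
for k in 'bo':
    A=cents(old['pixels'],(285,185,402,285),k);B=cents(f['pixels'],(285,185,402,285),k)
    for p,a in A:
        q=min(B,key=lambda t:np.linalg.norm(t[0]-p)); print(k,p.round(1),a,'->',q[0].round(1),q[1])
```

```text
b [347.6 192.8] 23 -> [347.8 192.8] 24
b [389.8 226.9] 25 -> [389.6 227. ] 27
b [297.5 232. ] 26 -> [297.5 232. ] 26
b [339.6 269.6] 32 -> [339.2 269.6] 33
o [346.1 205.1] 54 -> [346.1 205.6] 60
o [372.5 227.4] 62 -> [372.6 228.6] 54
o [314.4 230.3] 60 -> [314.5 230.6] 65
o [341.1 253.9] 59 -> [341.1 254.2] 65
```

View pics/s1.png

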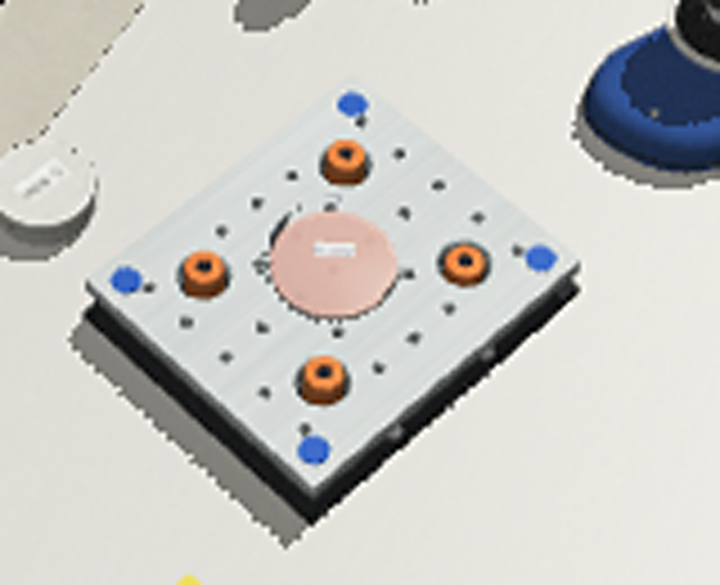

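The far-left button, at crop (464,264), stands clearly lower than the other three. The plate dots are unmoved (within 0.4 px), the dish is at the middle, and the arm is clear.

Call:
pendant(
  plan=[
    {"aperture":0},
    {"aperture":0},
    {"aperture":0},
  ],
)

```text
clock: 10.4
tcp_pos: [0.3823, 0.0238, 0.1534]
tool_rot: [-180.0, 0.0, -13.1]
contact_force: [0.2, -0.1, 0.1]
width: 0.0003
gripper_force: 0.0
```

```bash
python3 -c "
from plant import job
print(job.finish_job())"
```

```text
the job is handed in; nothing more can be done
None
```

The far left corner was the loose one; I pressed its shim button down to a hard stop and it stayed down, the other three buttons are up, the plate and dish are where they were, the arm is clear, and the job was handed in at 10.4 s (no verdict was returned).

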